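# Fit the lemon cone to the citrus press and hold it down

### The arm

A 7-joint arm with a two-finger parallel gripper is mounted at the origin on a cart in front of the work surface, level with it; the furniture and walls round the work are solid. World frame = base frame: x ahead of the robot, y to its left, z up, the work surface at z = 0. Lengths are in m, angles in rad, forces in N, time in s.
With the tool pointing down it reaches from about 0.4 to 0.875 m from the base axis. Payload 19.3 kg.
Tool frame: the origin (TCP) lies midway between the tips of the shut fingers; the grasp point (between the pads) lies bot.pinch_z behind it (bot.pinch_z is the distance from the TCP to the grasp point, in m); z points along the fingers, y is the line along which they close (so a half turn about z gives the same grasp; the last joint's range is limited). The gripper opens to 85 mm and grips with 20 to 120 N. Pads are 22 mm wide; open, the fingers measure 114 mm over their backs; the gripper's body (76 mm by 85 mm) begins 54 mm behind the grasp point. The pads swing forward as they close: fully open they stand 13 mm farther back than shut.
Start: joints at [-1.239, 0.521, -0.036, 1.599, 0.021, 1.021, -0.113], TCP at [0.244, 0.575, 0.209] pointing down, gripper open.
Joint ranges: [-2.91, 2.91], [-0.3, 2.13], [-1.5, 1.42], [0.17, 2.43], [-1.26, 4.41], [0.16, 1.93], [-2.52, 2.52]. Speed limits (rad/s): [1.89, 1.89, 2.39, 2.39, 3.01, 3.01, 3.01].

### API

Orientations are given as [roll, pitch, yaw] about the fixed x, y, z axes, in that order (R = Rz(yaw) Ry(pitch) Rx(roll)).
In Python, from workcell import readout, grab_frame, camera_info, workorder, bot gives the robot as it stands. The module is installed in compiled form; this text tells all that it offers.
- The arm moves only by the tool drive_tool, never from a script. Its argument "targets" is a list of rows, each an object of numbers: "dx", "dy", "dz": the shift along the tool's x, y, z as a fraction of full scale; "yaw": the turn about the tool's z as a fraction of full scale; "fingers": the closure, from 0 (fully open) to 1 (shut). In form: [{"dx": .., "dy": .., "dz": .., "yaw": .., "fingers": ..}, ...]. A call has 1 to 20 rows; each row shifts and turns the commanded pose from where the row before left it, along the tool's axes as they then stand; what a row does not reach is not made up. Full scale, the value 1, is 0.1 m for a shift and 90 degrees for a turn. A row lasts 1/10 s, in which the tool goes at most 50 mm and 8.59 degrees, less where a joint would pass 70% of its speed; a pose out of reach is approached as far as the arm can. A call with a number of a shift or a turn outside -1 to 1 is refused whole. A call with a gripper value outside its range is refused whole. The fingers move at their own pace and stop on an object; "squeeze" is the grip in N (left out, the last holds). Time passes only in rows, so rows that do not move let the fingers close. It gives the time, the measured TCP pose, the force, the opening and the grip force at its end, in the units of the state.
- readout.observe(): the state, without advancing time (a new reading comes with each control period).
- grab_frame(name): name is "scene" or "side" or "wrist"; returns the picture (480x640x3 uint8, blue, green, red); there is no depth.
- camera_info(name): a dict with "fx", "fy", "cx", "cy" (pixels), "D" ([k1, k2, p1, p2, k3] as OpenCV has them; the pictures are not rectified), "T" (4x4, takes a point from camera to world coordinates); the wrist camera has in their place "hand_eye" (4x4, takes a point from camera to tool coordinates, whose origin is the TCP and whose axes are the flange's). Camera axes: x right, y up, looking along -z (the intrinsics and any distortion apply to the point x, -y, -z); pixel columns grow to the right and rows downward; lengths in m; the calibration is good to about 2 mm. A picture is of the moment at which its call begins: read the wrist's pose just before it. camera_info takes no time and is no camera call.
- workorder.job_done(): hands the job in; it is judged then, once.
The state is a dict: "clock": time; "qpos": joint angles; "qd": joint speeds; "joint_efforts": joint torques, N m; "position": TCP position; "tool_rot": TCP orientation; "force": force on the tool from outside, world axes, zero at the start; "moment": the same for the moment, N m; "grip_width": finger opening in m; "finger_force": force on a finger pad.
Only numpy, scipy, OpenCV 4.12 (cv2) and the standard library are available. Lean on these libraries where they do the work, as an engineer would, in place of code of your own. Each camera call takes 0.05 s, during which the arm holds its last target. There are 200 camera calls.

### The job

Swing both carton flaps outward past upright, take out the smaller of the two juicing cones and leave the larger one in the carton. Set the small cone on the citrus press's drive shaft, turn it until its slots mesh with the splines and it slides fully home, then press it down against the start spring to the bottom of its travel. Finish while still holding the cone in the fingers and keeping it pressed; leave the honey jar, the glass and the teaspoon where they are.

Things in the scene. Friction and masses are not known exactly. Their poses are not given: they have to be found in the camera images.
- carton: Open-topped cardboard carton, 200 (its x) x 156 (its y) x 80 mm high, walls and floor 4 mm, standing fixed on the worktop; origin at the centre of its underside. A partition 3 mm thick and 50 mm high across its middle (in its y-z plane) makes two cells, one towards its +x end and one towards its -x end; each holds one cone.
- flap_left (a joint): Carton flap hinged along the top edge of the carton's +y wall (flap 196 mm long, 74 mm wide, 4 mm thick). 0 = closed flat, 1.57 = upright, up to 2.7 = folded down outward. It starts half open; the stiff crease (about 0.03 N m) keeps it where it is left.
- flap_left_edge (a point): Middle of the free edge of the left (+y) flap.
- flap_left_hinge (a point): Middle of the crease of the left (+y) flap, 82 mm above the worktop, 76 mm from the carton's middle plane.
- flap_right (a joint): The same flap on the carton's -y wall; 0 = closed flat, 1.57 = upright, up to 2.7 = folded down outward.
- flap_right_edge (a point): Middle of the free edge of the right (-y) flap.
- flap_right_hinge (a point): Middle of the crease of the right (-y) flap.
- small_cone: Small white plastic juicing cone (for lemons), loose (about 70 g), upright in one of the carton's cells. Origin at the centre of its underside, z up. Skirt 60 mm across and 7 mm high, above it a nearly straight ribbed barrel 42 mm across up to 42 mm height, then a dome to 60 mm. Grip it across the barrel, at about 35 mm height.
- small_cone_socket (a point): Mouth of the small cone's socket, at the centre of its underside: a cross-shaped recess 23 mm deep, its slots 7.5 mm wide and 29 mm from end to end, along the cone's own x and y axes. Of the eight ribs outside, the four thicker ones that run to the tip stand over the slots.
- large_cone: Large white plastic juicing cone (for oranges), same make: skirt 74 mm, barrel 58 mm across, 72 mm high; upright in the other cell. Origin at the centre of its underside. Leave it in the carton.
- juicer: Electric citrus press, fixed on the worktop: round white motor base 152 mm across with a black juice tray 162 mm across, tray rim 106 mm above the worktop, spout along its own -x. Origin at the centre of its underside; the vertical drive shaft stands on its axis.
- shaft_seat (a point): On the shaft's axis, on top of its round collar (30 mm across), where the seated cone's underside rests; 110 mm above the worktop with the spring up. Its x and y axes turn with the shaft and lie along its four splines: a cross above the collar, 22.5 mm from end to end, arms 5 mm thick, 16 mm high. On top a round pilot pin, 7 mm across, its tip 23 mm above the seat.
- shaft (a joint): Angle of the drive shaft about its vertical axis relative to the press (anticlockwise from above; the gearbox holds it with about 0.25 N m).
- spindle (a joint): How far the drive shaft is pressed down: 0 = spring up, 0.006 m = bottom of its travel. The spring pushes up with about 4.5 N at the top and 10 N at the bottom.
- honey: Honey jar, about 60 mm across and 86 mm high, behind the press; leave it alone.
- glass: Drinking glass, 80 mm across and 91 mm high, to the right of the press; leave it alone. Behind it stands a microwave oven about 0.3 m high; keep the arm above or clear of it.
- stirrer: Teaspoon, 130 mm long, lying right of the press; leave it alone.

How it is judged:
On the way, in this order (a step that is already met when the one before it is completed fails the run):
1. both flaps are swung outward past upright with both cones still in the carton (value of joint each of flap_left, flap_right above 1.6 rad and height (world z) of small_cone below 0.03 m), for 0.2 s.
2. the small cone has been lifted out of the carton (height (world z) of small_cone above 0.085 m), for 0.1 s.
3. the small cone is meshed and fully home on the drive shaft (horizontal distance between small_cone and shaft_seat below 0.004 m and z of small_cone in the frame of shaft_seat between -0.003 and 0.003 m), for 0.2 s.
At the end, for the whole second after the job is handed in: Small cone upright on the shaft, slots over splines, within 4 mm of the axis and 3 mm of the collar; fingers on it (over 3 N), shaft pressed at least 4.5 of its 6 mm through the last second; both flaps past 1.4 rad, large cone in the carton (all of step 3 and angle between small_cone's own z axis and vertical below 0.1 rad and (angle between the x axis of small_cone and the x axis of shaft_seat, either way round below 0.2 rad or angle between the x axis of small_cone and the y axis of shaft_seat, either way round below 0.2 rad) and value of joint spindle above 0.0045 m and contact force between the fingers and small_cone above 3 N and value of joint each of flap_left, flap_right above 1.4 rad and height (world z) of large_cone below 0.03 m and horizontal distance between large_cone and carton below 0.12 m); the arm keeps its last pose, push and grip.
It fails at once if the large cone is lifted from its place in the carton (height (world z) of large_cone above 0.04 m).
It fails at once if the honey jar, the glass or the teaspoon is pushed more than 3 cm (distance of any of honey, glass, stirrer from where it was at the start of the episode above 0.03 m).
It also fails if it takes over 58 s, if anything falls off the work surface, if the arm or the gripper's body presses on something with over 40 N, if the wrist force passes 120 N, or if a joint passes its speed limit or range.

## Working session

There is one attempt and no reset: what is moved stays moved. The work goes in short steps, Python scripts to look and compute and a tool call to move; the robot and the scene stay as the last step left them, time stands still between calls to the robot, and variables do not carry over. Pictures are saved under pics/ and viewed, at most 10 in all, crops included, and the job is handed in when it is done.

Besides the shell and the picture viewer there is one more tool, called after ">>>" by a JSON object that holds its "name" and its "arguments". drive_tool: Moves the arm, as the interface text tells. Shift numbers are shares of 0.1 m and turn numbers shares of 90 degrees, none past 1 either way. Its arguments: {"type":"object","properties":{"targets":{"type":"array","items":{"type":"object","properties":{"dx":{"type":"number","minimum":-1,"maximum":1},"dy":{"type":"number","minimum":-1,"maximum":1},"dz":{"type":"number","minimum":-1,"maximum":1},"yaw":{"type":"number","minimum":-1,"maximum":1},"fingers":{"type":"number"}}}},"squeeze":{"type":"number"}},"required":["targets"]}

```bash
ls; mkdir -p pics; python3 - <<'E'
from workcell import readout, grab_frame, camera_info, bot
import cv2,numpy as np
s=readout.observe();print({k:np.round(v,3) for k,v in s.items()},bot.pinch_z)
for n in("scene","side","wrist"):
    i=camera_info(n);print(n,{k:np.round(v,4).tolist() for k,v in i.items()})
    cv2.imwrite(f"pics/{n}0.png",grab_frame(n))
E
```

```text
pics
{'clock': np.float64(0.0), 'qpos': array([-1.239,  0.522, -0.036,  1.6  ,  0.021,  1.021, -0.113]), 'qd': array([-0.   ,  0.001, -0.001, -0.001,  0.001, -0.002, -0.002]), 'joint_efforts': array([ 2.0000e-03, -9.2710e+01,  1.9800e+00, -3.6995e+01,  1.8000e-02,
        8.0000e-03, -0.0000e+00]), 'position': array([0.244, 0.575, 0.209]), 'tool_rot': array([-3.14,  0.  ,  2.74]), 'force': array([ 0.006, -0.129, -0.769]), 'moment': array([0.035, 0.012, 0.016]), 'finger_force': np.float64(0.0), 'grip_width': np.float64(0.086)} 0.0187
scene {'fx': 454.2727, 'fy': 454.2727, 'cx': 322.8426, 'cy': 234.661, 'D': [0.0203, 0.0, 0.0, 0.0, 0.0], 'T': [[0.8188, 0.4525, -0.3532, 0.1937], [-0.574, 0.6542, -0.4925, -0.6087], [0.0082, 0.606, 0.7954, 0.9232], [0.0, 0.0, 0.0, 1.0]]}
side {'fx': 600.9959, 'fy': 600.9959, 'cx': 320.7263, 'cy': 241.3907, 'D': [0.0505, 0.0, 0.0, 0.0, 0.0], 'T': [[0.8388, 0.294, -0.4582, -0.0885], [-0.5443, 0.472, -0.6935, -1.0768], [0.0124, 0.8311, 0.5559, 0.9186], [0.0, 0.0, 0.0, 1.0]]}
wrist {'fx': 390.152, 'fy': 390.152, 'cx': 316.229, 'cy': 225.092, 'D': [-0.0771, 0.0, 0.0, 0.0, 0.0], 'hand_eye': [[-0.0004, 0.9541, 0.2995, 0.0767], [1.0, 0.0001, 0.0008, -0.001], [0.0007, 0.2995, -0.9541, -0.1644], [0.0, 0.0, 0.0, 1.0]]}
```

View pics/scene0.png

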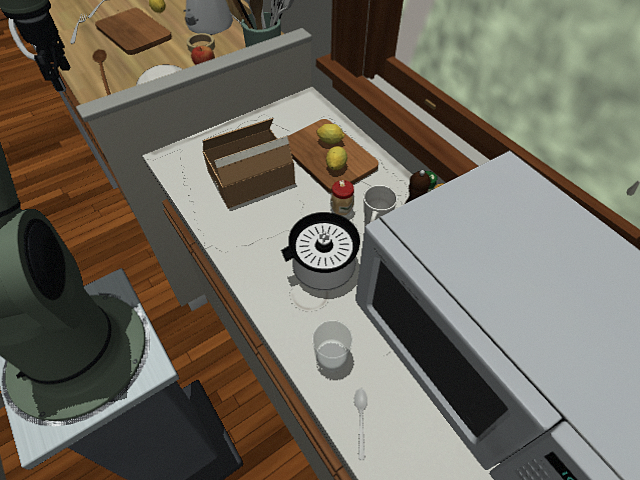

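View pics/side0.png

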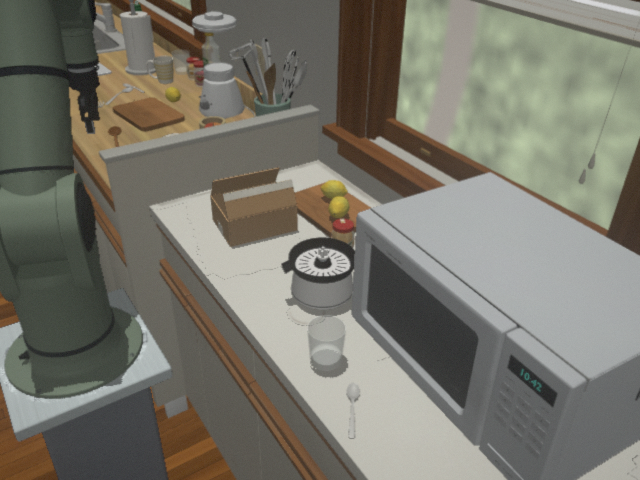

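The scene view shows the carton near (250,165) with both flaps half open, and the press tray near (323,241) with its shaft at (323,240). The half wall is behind the carton and the glass is near (332,345). I'll write the helpers and zoom in.

```bash
cat > h.py <<'E'
import numpy as np,cv2
from workcell import readout, grab_frame, camera_info, bot
from scipy.spatial.transform import Rotation as R
def camT(n,st=None):
    i=camera_info(n)
    if n!="wrist": return i,np.array(i["T"])
    T=np.eye(4);T[:3,:3]=R.from_euler('xyz',st["tool_rot"]).as_matrix();T[:3,3]=st["position"]
    return i,T@np.array(i["hand_eye"])
def K(i): return np.array([[i["fx"],0,i["cx"]],[0,i["fy"],i["cy"]],[0,0,1.]]),np.array(i["D"],float)
def rays(n,px,st=None):
    i,T=camT(n,st);k,D=K(i)
    u=cv2.undistortPoints(np.array(px,float).reshape(-1,1,2),k,D).reshape(-1,2)
    d=np.c_[u[:,0],-u[:,1],-np.ones(len(u))]@T[:3,:3].T
    return T[:3,3],d
def onz(n,px,z,st=None):
    o,d=rays(n,px,st);z=np.broadcast_to(z,len(d))
    return o+d*((z-o[2])/d[:,2])[:,None]
def proj(n,P,st=None):
    i,T=camT(n,st);k,D=K(i)
    p=(np.array(P,float).reshape(-1,3)-T[:3,3])@T[:3,:3]
    return cv2.projectPoints(p*[1,-1,-1],np.zeros(3),np.zeros(3),k,D)[0].reshape(-1,2)
def tri(n1,p1,n2,p2,st1=None,st2=None):
    o1,d1=rays(n1,[p1],st1);o2,d2=rays(n2,[p2],st2);d1=d1[0];d2=d2[0]
    t=np.linalg.lstsq(np.c_[d1,-d2],o2-o1,rcond=None)[0]
    a,b=o1+t[0]*d1,o2+t[1]*d2
    return (a+b)/2,np.linalg.norm(a-b)
E
python3 - <<'E'
from h import *
a=cv2.imread("pics/scene0.png");b=cv2.imread("pics/side0.png")
c=np.hstack([cv2.resize(a[105:295,190:370],(380,400),interpolation=2),cv2.resize(b[160:330,200:370],(400,400),interpolation=2)])
cv2.imwrite("pics/crop0.png",c)
print(onz("scene",[[231,207],[296,187]],0),onz("side",[[230,244],[298,233]],0))
print(onz("scene",[[324,241]],.106),onz("side",[[324,260]],.106))
E
```

```text
[[4.55218367e-01 1.78412521e-01 1.11022302e-16]
 [6.37812656e-01 1.41284915e-01 0.00000000e+00]] [[0.45221825 0.18890822 0.        ]
 [0.63756208 0.13837462 0.        ]]
[[ 0.54847961 -0.11887392  0.106     ]] [[ 0.54538042 -0.13238694  0.106     ]]
```

View pics/crop0.png

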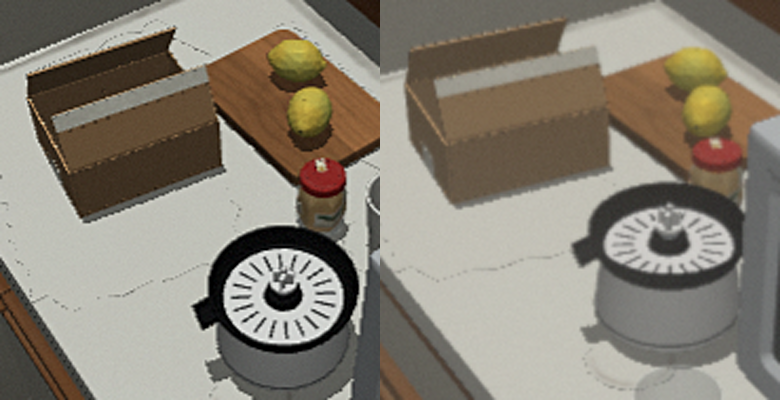

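The zoom shows the near (right) flap leaning inward with a light strip at its free edge, and the far (left) flap standing higher. The shaft cross is visible on the press. Next I'll move above the carton for a wrist view.

>>> {"name": "drive_tool", "arguments": {"targets": [{"dz": -0.4,"fingers": 1},{"dz": -0.4},{"dz": -0.4},{"dz": -0.4},{"dz": -0.4},{"dz": -0.3},{"dx": -0.345,"dy": -0.158},{"dx": -0.345,"dy": -0.158},{"dx": -0.345,"dy": -0.158},{"dx": -0.345,"dy": -0.158},{"dx": -0.345,"dy": -0.158},{"dx": -0.345,"dy": -0.158},{"dx": -0.345,"dy": -0.158},{"dx": -0.345,"dy": -0.158},{"dx": -0.345,"dy": -0.158},{"dx": -0.345,"dy": -0.158},{"dx": -0.345,"dy": -0.158},{"dx": -0.345,"dy": -0.158,"yaw": -0.06},{"yaw": -0.067,"dz": 0.2},{"dz": 0.2}]}}

```text
invalid input
```

```bash
python3 - <<'E'
from h import *
s=readout.observe();print(s["position"],s["tool_rot"],s["clock"],s["grip_width"])
im=grab_frame("wrist");cv2.imwrite("pics/w1.png",im)
import pickle;pickle.dump(s,open("w1.pkl","wb"))
E
```

```text
[0.24432905 0.57496105 0.20866254] [-3.14069205e+00  6.18371498e-05  2.73981090e+00] 0.15 0.08531744727469155
```

View pics/w1.png

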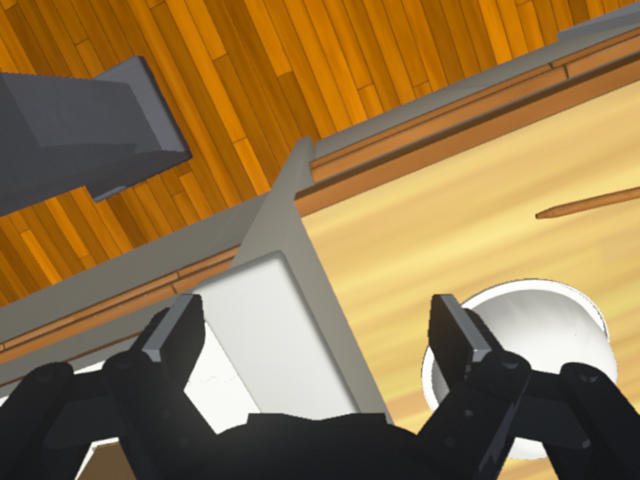

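The wrist view at the start shows the half wall running under the gripper at columns 240–390. The call was refused, so each row probably needs every field.

>>> {"name": "drive_tool", "arguments": {"squeeze": 30, "targets": [{"dx": 0,"dy": 0,"dz": -0.4,"yaw": 0,"fingers": 1},{"dx": 0,"dy": 0,"dz": -0.4,"yaw": 0,"fingers": 1},{"dx": 0,"dy": 0,"dz": -0.4,"yaw": 0,"fingers": 1},{"dx": 0,"dy": 0,"dz": -0.4,"yaw": 0,"fingers": 1},{"dx": 0,"dy": 0,"dz": -0.4,"yaw": 0,"fingers": 1},{"dx": -0.345,"dy": -0.158,"dz": -0.2,"yaw": 0,"fingers": 1},{"dx": -0.345,"dy": -0.158,"dz": 0,"yaw": 0,"fingers": 1},{"dx": -0.345,"dy": -0.158,"dz": 0,"yaw": 0,"fingers": 1},{"dx": -0.345,"dy": -0.158,"dz": 0,"yaw": 0,"fingers": 1},{"dx": -0.345,"dy": -0.158,"dz": 0,"yaw": 0,"fingers": 1},{"dx": -0.345,"dy": -0.158,"dz": 0,"yaw": 0,"fingers": 1},{"dx": -0.345,"dy": -0.158,"dz": 0,"yaw": 0,"fingers": 1},{"dx": -0.345,"dy": -0.158,"dz": 0,"yaw": 0,"fingers": 1},{"dx": -0.345,"dy": -0.158,"dz": 0,"yaw": 0,"fingers": 1},{"dx": -0.345,"dy": -0.158,"dz": 0,"yaw": 0,"fingers": 1},{"dx": -0.345,"dy": -0.158,"dz": 0,"yaw": 0,"fingers": 1},{"dx": -0.345,"dy": -0.158,"dz": 0,"yaw": 0,"fingers": 1},{"dx": 0,"dy": 0,"dz": 0.2,"yaw": -0.06,"fingers": 1},{"dx": 0,"dy": 0,"dz": 0.2,"yaw": -0.067,"fingers": 1},{"dx": 0,"dy": 0,"dz": 0,"yaw": 0,"fingers": 1}]}}

```text
clock: 2.2
position: [0.5505, 0.2383, 0.3868]
tool_rot: [-3.139, -0.003, 2.941]
force: [-0.0, -0.3, 0.2]
grip_width: -0.0002
finger_force: 0.0
```

```bash
python3 - <<'E'
from h import *
s=readout.observe();print(s["position"],s["tool_rot"],s["clock"],s["grip_width"])
im=grab_frame("wrist");cv2.imwrite("pics/w2.png",im)
import pickle;pickle.dump(s,open("w2.pkl","wb"))
E
```

```text
[0.55054478 0.23825309 0.38681013] [-3.13919000e+00 -3.08780405e-03  2.94098862e+00] 2.2 -0.00018965037338034037
```

View pics/w2.png

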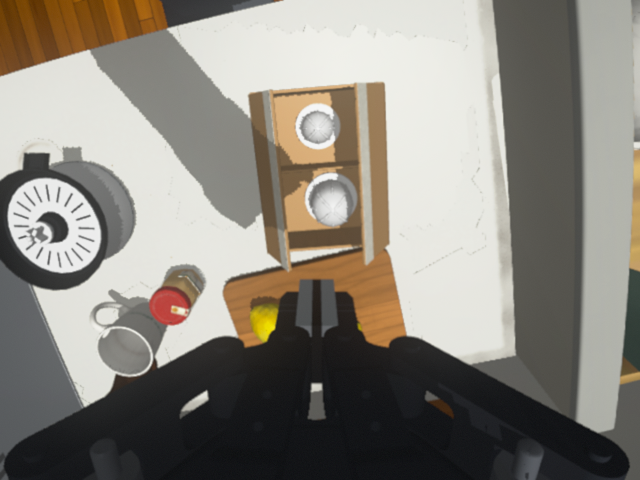

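The wrist view shows the small cone at (318,126), on the robot's side, and the large one at (330,199). The flap free edges run along columns ~270 and ~362, and the carton's near top corners are at (249,94) and (385,83).

```bash
python3 - <<'E'
from h import *
import pickle
s=pickle.load(open("w2.pkl","rb"))
c=onz("wrist",[[249,94],[385,83],[389,250],[270,253]],.082,s);print(c.round(3))
print([round(float(np.linalg.norm(c[i]-c[(i+1)%4])),3) for i in range(4)])
print("small",onz("wrist",[[318,126]],.05,s),"large",onz("wrist",[[330,199]],.06,s))
print("edges",onz("wrist",[[267,92],[284,268],[356,84],[370,263]],.14,s).round(3))
a=cv2.imread("pics/w2.png");t=cv2.imread("pics/scene0.png");d=cv2.imread("pics/side0.png")
v=np.hstack([cv2.resize(a[75:285,230:410],(343,400),interpolation=2),cv2.resize(a[180:290,0:110],(400,400),interpolation=2)])
cv2.imwrite("pics/crop2.png",v)
E
```

```text
[[0.448 0.178 0.082]
 [0.467 0.334 0.082]
 [0.67  0.308 0.082]
 [0.643 0.156 0.082]]
[0.157, 0.204, 0.154, 0.197]
small [[0.50077082 0.24840788 0.05      ]] large [[0.59365059 0.24541992 0.06      ]]
edges [[0.453 0.206 0.14 ]
 [0.644 0.18  0.14 ]
 [0.463 0.295 0.14 ]
 [0.657 0.277 0.14 ]]
```

View pics/crop2.png

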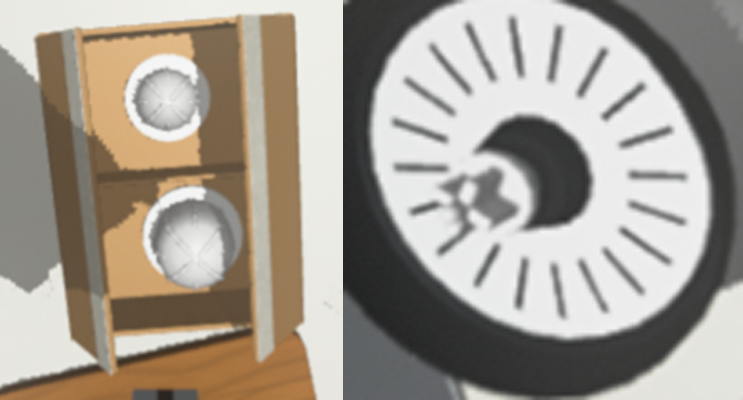

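>>> {"name": "drive_tool", "arguments": {"targets": [{"dx": -0.06,"dy": 0.07,"dz": 0.41,"yaw": -0.05,"fingers": 1},{"dx": 0,"dy": 0,"dz": 0.41,"yaw": 0,"fingers": 1},{"dx": 0,"dy": 0,"dz": 0.41,"yaw": 0,"fingers": 1},{"dx": 0,"dy": 0,"dz": 0.41,"yaw": 0,"fingers": 1},{"dx": 0,"dy": 0,"dz": 0.41,"yaw": 0,"fingers": 1},{"dx": 0,"dy": 0,"dz": 0.41,"yaw": 0,"fingers": 1},{"dx": 0,"dy": 0,"dz": 0.41,"yaw": 0,"fingers": 1},{"dx": 0,"dy": 0.2,"dz": 0,"yaw": 0,"fingers": 1},{"dx": 0,"dy": 0.2,"dz": 0,"yaw": 0,"fingers": 1},{"dx": 0,"dy": 0.2,"dz": 0,"yaw": 0,"fingers": 1},{"dx": 0,"dy": 0.2,"dz": 0,"yaw": 0,"fingers": 1},{"dx": 0,"dy": 0,"dz": 0,"yaw": 0,"fingers": 1},{"dx": 0,"dy": -0.3,"dz": 0,"yaw": 0,"fingers": 1},{"dx": 0,"dy": -0.3,"dz": 0,"yaw": 0,"fingers": 1},{"dx": 0,"dy": -0.2,"dz": 0,"yaw": 0,"fingers": 1},{"dx": 0,"dy": -0.2,"dz": 0,"yaw": 0,"fingers": 1},{"dx": 0,"dy": -0.2,"dz": 0,"yaw": 0,"fingers": 1},{"dx": 0,"dy": -0.2,"dz": 0,"yaw": 0,"fingers": 1},{"dx": 0,"dy": -0.2,"dz": 0,"yaw": 0,"fingers": 1},{"dx": 0,"dy": 0,"dz": 0,"yaw": 0,"fingers": 1}]}}

```text
clock: 4.25
position: [0.5487, 0.1616, 0.1023]
tool_rot: [-3.14, -0.0, 3.014]
force: [-0.8, -0.4, -1.1]
grip_width: -0.0
finger_force: 0.0
```

>>> {"name": "drive_tool", "arguments": {"targets": [{"dx": 0,"dy": 0.25,"dz": 0,"yaw": 0,"fingers": 1},{"dx": 0,"dy": 0.25,"dz": 0,"yaw": 0,"fingers": 1},{"dx": 0,"dy": 0.3,"dz": -0.1,"yaw": 0,"fingers": 1},{"dx": 0.15,"dy": 0,"dz": -0.4,"yaw": 0,"fingers": 1},{"dx": 0.15,"dy": 0,"dz": -0.4,"yaw": 0,"fingers": 1},{"dx": 0.14,"dy": 0,"dz": -0.4,"yaw": 0,"fingers": 1},{"dx": 0.14,"dy": 0,"dz": -0.4,"yaw": 0,"fingers": 1},{"dx": 0,"dy": 0,"dz": 0,"yaw": 0,"fingers": 1},{"dx": 0,"dy": 0,"dz": 0,"yaw": 0,"fingers": 1}]}}

```text
clock: 5.15
position: [0.5011, 0.252, 0.2728]
tool_rot: [3.14, 0.001, 3.019]
force: [0.1, -0.1, -0.8]
grip_width: -0.0
finger_force: 0.0
```

```bash
python3 - <<'E'
from h import *
s=readout.observe();print(s["position"],s["tool_rot"],s["clock"])
im=grab_frame("wrist");sc=grab_frame("scene")
cv2.imwrite("pics/w3.png",im);cv2.imwrite("pics/scene3.png",sc)
import pickle;pickle.dump(s,open("w3.pkl","wb"))
p=proj("wrist",[[.501,.248,.06]],s)[0];print(p)
x,y=p.astype(int)
v=np.hstack([cv2.resize(im[:360,100:540],(440,360)),cv2.resize(sc[105:225,190:310],(360,360),interpolation=2)]);cv2.imwrite("pics/v3.png",v)
E
```

```text
[0.5011099  0.25204068 0.27283764] [3.14025274e+00 1.24338896e-03 3.01853590e+00] 5.15
[313.12372142 185.04649344]
```

View pics/v3.png

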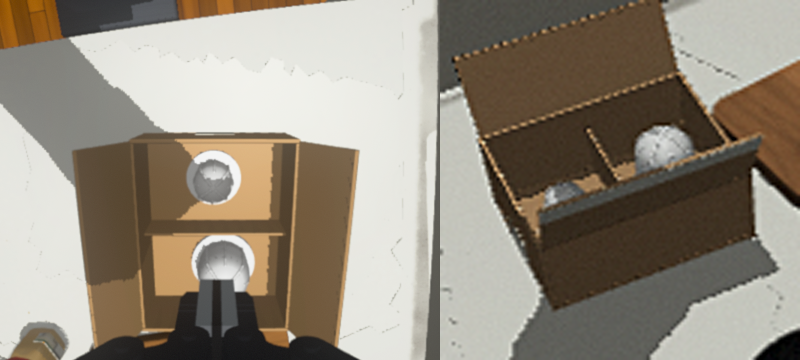

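Both flaps lie well outside (hinges at crop columns 135 and 297, edges at 75 and 358). The small cone's skirt is centred at about (313,178) in the full image. I'll lower over it with the fingers open for a close look.

>>> {"name": "drive_tool", "arguments": {"targets": [{"dx": 0,"dy": -0.03,"dz": 0.36,"yaw": 0,"fingers": 0},{"dx": 0,"dy": 0,"dz": 0.36,"yaw": 0,"fingers": 0},{"dx": 0,"dy": 0,"dz": 0.36,"yaw": 0,"fingers": 0},{"dx": 0,"dy": 0,"dz": 0.35,"yaw": 0,"fingers": 0},{"dx": 0,"dy": 0,"dz": 0,"yaw": 0,"fingers": 0},{"dx": 0,"dy": 0,"dz": 0,"yaw": 0,"fingers": 0}]}}

```text
clock: 5.85
position: [0.5006, 0.2483, 0.1289]
tool_rot: [-3.14, -0.001, 3.017]
force: [-0.2, 0.5, 1.2]
grip_width: 0.0847
finger_force: 0.0
```

```bash
python3 - <<'E'
from h import *
s=readout.observe();print(s["position"],s["tool_rot"],s["clock"],s["grip_width"])
im=grab_frame("wrist")
cv2.imwrite("pics/w4.png",im)
import pickle;pickle.dump(s,open("w4.pkl","wb"))
p=proj("wrist",[[.501,.248,.064]],s)[0];print(p)
x,y=p.astype(int)
c=cv2.createCLAHE(3,(4,4)).apply(cv2.cvtColor(im,6)[y-100:y+100,x-120:x+120]);cv2.imwrite("pics/v4.png",cv2.resize(c,(720,600),interpolation=2))
print(x-120,y-100)
E
```

```text
[0.50061295 0.24826366 0.12895   ] [-3.14033308e+00 -1.30247039e-03  3.01740540e+00] 5.85 0.08465514188887452
[317.82198364 233.57720537]
197 133
```

View pics/v4.png

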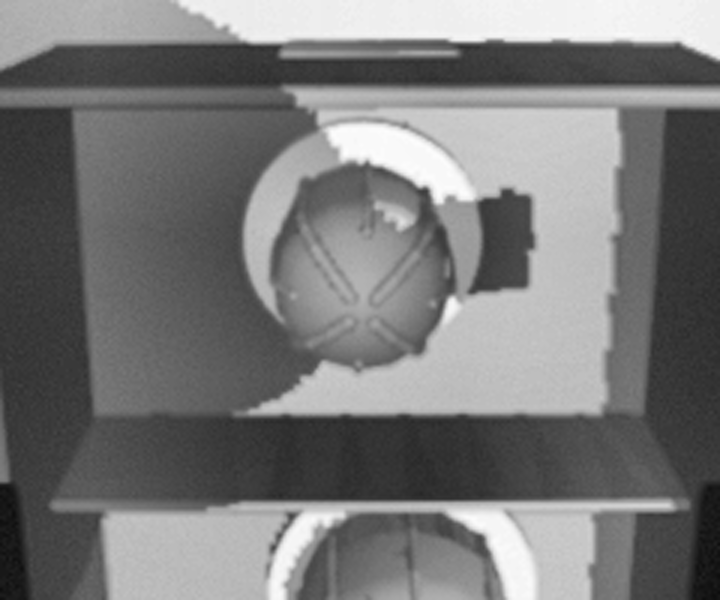

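The close view shows the small cone's skirt centred at crop (362,240) and the tip at (362,312). The four thick ribs run diagonally, at about 45° to the tool axes, and the thin rib ends are at (366,165) and (360,368).

```bash
python3 - <<'E'
from h import *
import pickle
s=pickle.load(open("w4.pkl","rb"))
f=lambda p:np.array(p,float)/3+[197,133]
c1=onz("wrist",f([[362.5,240]]),.0105,s)[0];tip=onz("wrist",f([[362,312]]),.064,s)[0]
print(c1,tip)
Rm=R.from_euler('xyz',s["tool_rot"]).as_matrix()
# rib pieces on dome, two points each: angles of the far ends about tip centre at z~.05
c=(c1+tip)/2
for p,z in [((303,190),.046),((428,190),.046),((302,346),.05),((418,352),.05),((366,165),.046),((360,368),.046),((275,280),.046),((450,280),.046)]:
    q=(Rm.T@(onz("wrist",f([p]),z,s)[0]-c));print(p,round(float(np.hypot(*q[:2])),4),round(float(np.degrees(np.arctan2(q[1],q[0]))),1))
print("delta tool",(Rm.T@(c-s["position"])).round(4))
E
```

```text
[0.50265254 0.24789573 0.0105    ] [0.50321744 0.24762774 0.064     ]
(303, 190) 0.025 -31.0
(428, 190) 0.0257 33.5
(302, 346) 0.0188 -134.4
(418, 352) 0.0191 139.6
(366, 165) 0.027 1.6
(360, 368) 0.02 -178.5
(275, 280) 0.0194 -87.1
(450, 280) 0.0195 87.1
delta tool [-0.0025 -0.0001  0.0917]
```

>>> {"name": "drive_tool", "arguments": {"squeeze": 60, "targets": [{"dx": -0.025,"dy": 0,"dz": 0.36,"yaw": 0,"fingers": 0},{"dx": 0,"dy": 0,"dz": 0.36,"yaw": 0,"fingers": 0},{"dx": 0,"dy": 0,"dz": 0.25,"yaw": 0,"fingers": 0},{"dx": 0,"dy": 0,"dz": 0.13,"yaw": 0,"fingers": 0},{"dx": 0,"dy": 0,"dz": 0,"yaw": 0,"fingers": 1},{"dx": 0,"dy": 0,"dz": 0,"yaw": 0,"fingers": 1},{"dx": 0,"dy": 0,"dz": 0,"yaw": 0,"fingers": 1},{"dx": 0,"dy": 0,"dz": 0,"yaw": 0,"fingers": 1},{"dx": 0,"dy": 0,"dz": 0,"yaw": 0,"fingers": 1},{"dx": 0,"dy": 0,"dz": 0,"yaw": 0,"fingers": 1},{"dx": 0,"dy": 0,"dz": 0,"yaw": 0,"fingers": 1},{"dx": 0,"dy": 0,"dz": 0,"yaw": 0,"fingers": 1}]}}

```text
clock: 7.1
position: [0.504, 0.2487, 0.0211]
tool_rot: [3.14, 0.002, 3.018]
force: [-4.2, -2.2, 20.5]
grip_width: 0.0364
finger_force: 58.0
```

>>> {"name": "drive_tool", "arguments": {"targets": [{"dx": 0,"dy": 0,"dz": -0.1,"yaw": 0,"fingers": 1},{"dx": 0,"dy": 0,"dz": -0.3,"yaw": 0,"fingers": 1},{"dx": 0,"dy": 0,"dz": -0.4,"yaw": 0,"fingers": 1},{"dx": 0,"dy": 0,"dz": -0.4,"yaw": 0,"fingers": 1},{"dx": 0,"dy": 0,"dz": -0.4,"yaw": 0,"fingers": 1},{"dx": 0,"dy": 0,"dz": -0.4,"yaw": 0,"fingers": 1},{"dx": 0,"dy": 0,"dz": -0.4,"yaw": 0,"fingers": 1},{"dx": 0,"dy": 0,"dz": -0.4,"yaw": 0,"fingers": 1}]}}

```text
clock: 7.9
position: [0.5028, 0.248, 0.3021]
tool_rot: [3.141, 0.001, 3.018]
force: [0.4, 0.3, -1.4]
grip_width: 0.0359
finger_force: 60.1
```

```bash
python3 - <<'E'
from h import *
s=readout.observe();print(s["position"],s["tool_rot"],s["clock"],s["grip_width"],s["finger_force"],s["force"])
im=grab_frame("wrist");sd=grab_frame("side")
cv2.imwrite("pics/w5.png",im);cv2.imwrite("pics/side5.png",sd)
import pickle;pickle.dump(s,open("w5.pkl","wb"))
p=proj("side",[s["position"]])[0];print(p);x,y=p.astype(int)
x0,y0=max(x-60,0),max(y-60,0)
v=np.hstack([cv2.resize(im[120:420,180:480],(400,400)),cv2.resize(sd[y0:y0+120,x0:x0+120],(400,400),interpolation=2)])
cv2.imwrite("pics/v5.png",v)
# press: tray dark ellipse in scene
for n,w in(("scene",(280,205,370,305)),("side",(275,230,365,320))):
    g=cv2.imread(f"pics/{n}0.png",0)[w[1]:w[3],w[0]:w[2]]
    m=(g<50).astype(np.uint8);k=cv2.connectedComponentsWithStats(m)
    j=1+np.argmax(k[2][1:,4]);c=max(cv2.findContours((k[1]==j).astype(np.uint8),0,1)[0],key=cv2.contourArea)
    e=cv2.fitEllipse(cv2.convexHull(c));q=np.array(e[0])+w[:2];print(n,q,e[1],onz(n,[q],.106))
print("mw",onz("scene",[[370,222],[490,470]],.3),onz("side",[[358,210]],.3),onz("scene",[[358,318]],0))
E
```

```text
[0.50276342 0.24802041 0.3021088 ] [3.14063607e+00 1.01152807e-03 3.01762914e+00] 7.9 0.035879626883695975 60.121988388709724 [ 0.41660538  0.28835605 -1.39986561]
[229.17859389 128.60221524]
scene [321.08210754 242.98468399] (59.737308502197266, 78.2223129272461) [[ 0.5399604  -0.11967431  0.106     ]]
side [333.65660858 248.3920536 ] (17.845335006713867, 44.51708221435547) [[ 0.59113618 -0.10470573  0.106     ]]
mw [[ 0.55495586 -0.24722992  0.3       ]
 [ 0.43058004 -0.63879145  0.3       ]] [[ 0.54679001 -0.24949929  0.3       ]] [[ 0.53366937 -0.27430579  0.        ]]
```

View pics/v5.png

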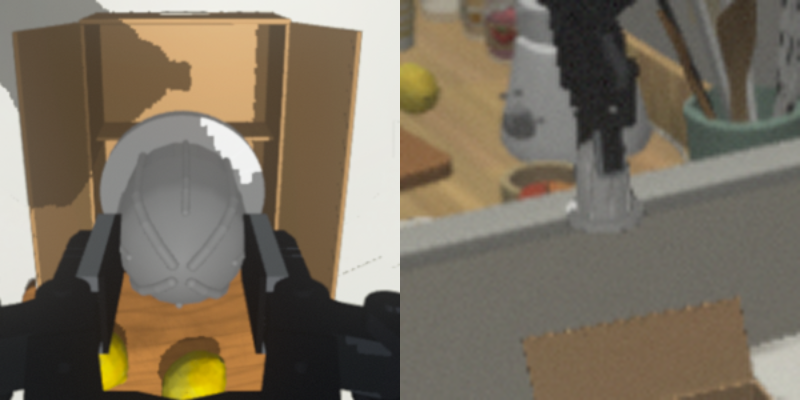

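The cone is held upright between the pads, with its ribs still diagonal and its skirt centred at about column 317. Next I'll go beside the shaft to look at the splines.

>>> {"name": "drive_tool", "arguments": {"targets": [{"dx": -0.157,"dy": -0.353,"dz": 0,"yaw": 0,"fingers": 1},{"dx": -0.157,"dy": -0.353,"dz": 0,"yaw": 0,"fingers": 1},{"dx": -0.157,"dy": -0.353,"dz": 0,"yaw": 0,"fingers": 1},{"dx": -0.157,"dy": -0.353,"dz": 0,"yaw": 0,"fingers": 1},{"dx": -0.157,"dy": -0.353,"dz": 0,"yaw": 0,"fingers": 1},{"dx": -0.157,"dy": -0.353,"dz": 0,"yaw": 0,"fingers": 1},{"dx": -0.157,"dy": -0.353,"dz": 0,"yaw": 0,"fingers": 1},{"dx": -0.157,"dy": -0.353,"dz": 0,"yaw": 0,"fingers": 1},{"dx": -0.157,"dy": -0.353,"dz": 0,"yaw": 0,"fingers": 1},{"dx": -0.157,"dy": -0.353,"dz": 0,"yaw": 0,"fingers": 1},{"dx": 0,"dy": 0,"dz": 0.3,"yaw": 0,"fingers": 1},{"dx": 0,"dy": 0,"dz": 0.3,"yaw": 0,"fingers": 1},{"dx": 0,"dy": 0,"dz": 0.2,"yaw": 0,"fingers": 1},{"dx": 0,"dy": 0,"dz": 0,"yaw": 0,"fingers": 1},{"dx": 0,"dy": 0,"dz": 0,"yaw": 0,"fingers": 1}]}}

```text
clock: 9.5
position: [0.6154, -0.1214, 0.22]
tool_rot: [3.142, 0.0, 3.018]
force: [0.4, 0.2, -1.0]
grip_width: 0.0356
finger_force: 60.2
```

```bash
python3 - <<'E'
from h import *
s=readout.observe();print(s["position"],s["tool_rot"],s["clock"],s["grip_width"],s["finger_force"],s["force"])
im=grab_frame("wrist")
cv2.imwrite("pics/w6.png",im)
import pickle;pickle.dump(s,open("w6.pkl","wb"))
p=proj("wrist",[[.545,-.122,.13]],s)[0];print(p);x,y=p.astype(int)
x0,y0=max(0,x-70),max(0,y-60);print(x0,y0)
c=im[y0:y0+120,x0:x0+140]
cv2.imwrite("pics/v6.png",np.hstack([cv2.resize(c,(466,400),interpolation=2),cv2.resize(im,(334,400))]))
E
```

```text
[ 0.61544748 -0.12140098  0.22001944] [3.14159232e+00 4.32655074e-04 3.01774640e+00] 9.5 0.035588429764583124 60.15578344347887 [ 0.36090135  0.18374489 -0.9947237 ]
[303.2787937 115.2634738]
233 55
```

View pics/v6.png

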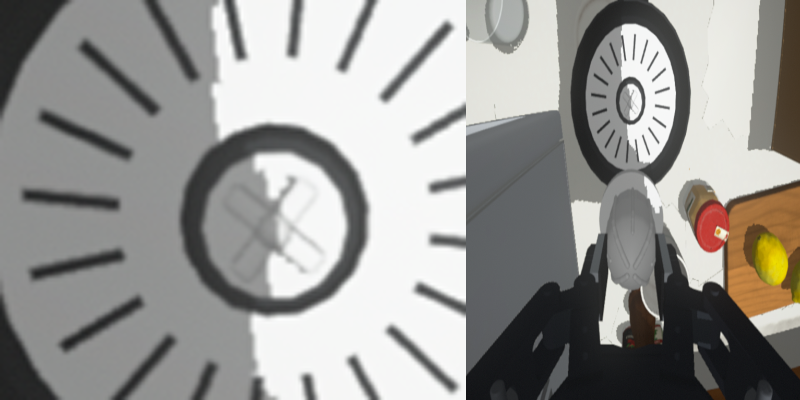

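The splines show as a cross in the crop with ends at about (302,185), (240,272), (232,200) and (316,262). The white collar is centred at about (274,223) inside a dark ring.

```bash
python3 - <<'E'
from h import *
import pickle
s=pickle.load(open("w6.pkl","rb"));im=cv2.imread("pics/w6.png",0)
x0,y0=233,55;Z=466/140;Zy=400/120
f=lambda p:np.array(p,float)/[Z,Zy]+[x0,y0]
g=im[95:155,280:350];m=(g<100).astype(np.uint8)
cs,_=cv2.findContours(m,cv2.RETR_CCOMP,cv2.CHAIN_APPROX_NONE)
for c in cs:
    if len(c)>60:
        e=cv2.fitEllipse(c);q=np.array(e[0])+[280,95];print(q,e[1],onz("wrist",[q],.11,s)[0].round(4))
Rm=R.from_euler('xyz',s["tool_rot"]).as_matrix()
E=[(302,185),(240,272),(232,200),(316,262)]
P=[Rm.T@(onz("wrist",f([p]),.126,s)[0]-s["position"]) for p in E]
for a,b in((1,0),(2,3)):
    d=P[b]-P[a];print(np.linalg.norm(d),np.degrees(np.arctan2(d[1],d[0])),Rm@((P[a]+P[b])/2)+s["position"])
# cone rel TCP from w6/w5: skirt circle
s5=pickle.load(open("w5.pkl","rb"));R5=R.from_euler('xyz',s5["tool_rot"]).as_matrix()
for z in(.0165,.0095): print("skirt L,R,top rel TCP",[(R5.T@(onz("wrist",[p],s5["position"][2]-z,s5)[0]-s5["position"])).round(4) for p in[(255,265),(379,265),(317,202.5)]])
E
```

```text
[314.56643295 120.85837173] (54.517093658447266, 55.20330047607422) [ 0.5501 -0.1156  0.11  ]
[315.61302567 122.00733757] (44.956939697265625, 46.099571228027344) [ 0.551  -0.1149  0.11  ]
0.020408342320714205 36.16195175076891 [ 0.55120743 -0.11576506  0.126     ]
0.020081609453806288 125.85821140046258 [ 0.55172797 -0.11514339  0.126     ]
skirt L,R,top rel TCP [array([-0.0008, -0.0319,  0.0165]), array([-0.0009,  0.0305,  0.0165]), array([ 0.0315, -0.0007,  0.0165])]
skirt L,R,top rel TCP [array([ 0.0022, -0.0307,  0.0095]), array([0.0021, 0.0293, 0.0095]), array([ 0.0333, -0.0007,  0.0095])]
```

```bash
python3 - <<'E'
from h import *
import pickle
for k in(5,6):
    s=pickle.load(open(f"w{k}.pkl","rb"));im=cv2.imread(f"pics/w{k}.png")
    Rm=R.from_euler('xyz',s["tool_rot"]).as_matrix()
    if k==5:
        p=(180+183/400*300,120+270/400*300)
        print("tip",Rm.T@(onz("wrist",[p],s["position"][2]+.0435,s)[0]-s["position"]))
    # predicted skirt-top circle for centre offsets
    t=np.linspace(0,2*np.pi,60)
    o=im.copy()
    for cx,col in((0,(0,0,255)),(.003,(0,255,0))):
        P=[Rm@np.array([cx+.03*np.cos(a),-.0007+.03*np.sin(a),.0095])+s["position"] for a in t]
        cv2.polylines(o,[proj("wrist",P,s).round().astype(int)],True,col,1)
    cv2.imwrite(f"pics/o{k}.png",cv2.resize(o[180:360,230:410],(400,400),interpolation=cv2.INTER_CUBIC))
cv2.imwrite("pics/o.png",np.hstack([cv2.imread("pics/o5.png"),cv2.imread("pics/o6.png")]))
E
```

```text
tip [ 0.00285711 -0.00065579 -0.04350356]
```

View pics/o.png

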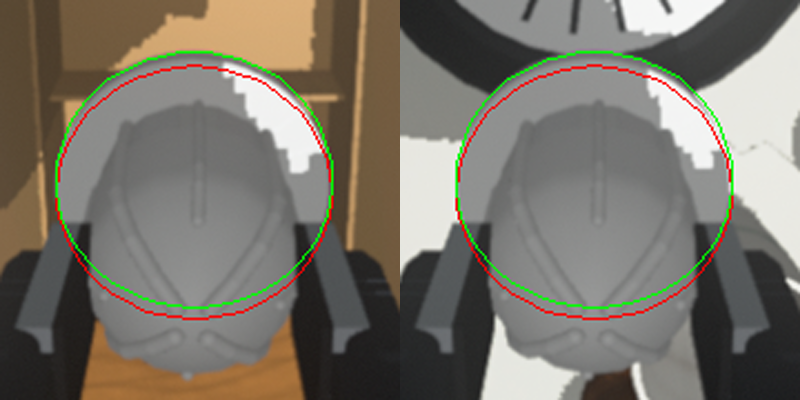

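The overlay shows that the held cone's axis is 3 mm towards tool +x of the TCP (the green circle fits). I'll use no more pictures. Now I'll position over the shaft, turned to mesh.

>>> {"name": "drive_tool", "arguments": {"targets": [{"dx": 0.31,"dy": 0,"dz": 0,"yaw": 0,"fingers": 1},{"dx": 0.31,"dy": -0.007,"dz": 0,"yaw": 0,"fingers": 1},{"dx": 0,"dy": 0,"dz": 0.2,"yaw": -0.06,"fingers": 1},{"dx": 0,"dy": 0,"dz": 0.2,"yaw": -0.06,"fingers": 1},{"dx": 0,"dy": 0,"dz": 0.2,"yaw": 0,"fingers": 1},{"dx": 0,"dy": 0,"dz": 0.05,"yaw": 0,"fingers": 1},{"dx": 0,"dy": 0,"dz": 0.03,"yaw": 0,"fingers": 1},{"dx": 0,"dy": 0,"dz": 0.03,"yaw": 0,"fingers": 1},{"dx": 0,"dy": 0,"dz": 0.03,"yaw": 0,"fingers": 1},{"dx": 0,"dy": 0,"dz": 0,"yaw": 0,"fingers": 1}]}}

```text
clock: 10.55
position: [0.5538, -0.1144, 0.1453]
tool_rot: [-3.142, 0.0, -3.077]
force: [-0.1, 0.3, -0.5]
grip_width: 0.0364
finger_force: 60.1
```

>>> {"name": "drive_tool", "arguments": {"targets": [{"dx": 0,"dy": 0,"dz": 0.02,"yaw": 0,"fingers": 1},{"dx": 0,"dy": 0,"dz": 0.02,"yaw": 0,"fingers": 1},{"dx": 0,"dy": 0,"dz": 0.02,"yaw": 0,"fingers": 1},{"dx": 0,"dy": 0,"dz": 0,"yaw": 0,"fingers": 1}]}}

```text
clock: 10.95
position: [0.5536, -0.1144, 0.1388]
tool_rot: [3.142, -0.0, -3.077]
force: [0.3, 0.3, 0.0]
grip_width: 0.036
finger_force: 60.1
```

>>> {"name": "drive_tool", "arguments": {"targets": [{"dx": 0,"dy": 0,"dz": 0.03,"yaw": 0,"fingers": 1},{"dx": 0,"dy": 0,"dz": 0.03,"yaw": 0,"fingers": 1},{"dx": 0,"dy": 0,"dz": 0.02,"yaw": 0,"fingers": 1},{"dx": 0,"dy": 0,"dz": 0,"yaw": 0,"fingers": 1}]}}

```text
clock: 11.35
position: [0.5536, -0.1144, 0.1307]
tool_rot: [3.142, -0.001, -3.077]
force: [-0.4, 0.1, -0.6]
grip_width: 0.0356
finger_force: 60.1
```

>>> {"name": "drive_tool", "arguments": {"targets": [{"dx": 0,"dy": 0,"dz": 0.02,"yaw": 0,"fingers": 1},{"dx": 0,"dy": 0,"dz": 0.02,"yaw": 0,"fingers": 1},{"dx": 0,"dy": 0,"dz": 0.015,"yaw": 0,"fingers": 1},{"dx": 0,"dy": 0,"dz": 0,"yaw": 0,"fingers": 1},{"dx": 0,"dy": 0,"dz": 0,"yaw": 0,"fingers": 1}]}}

```text
clock: 11.85
position: [0.5539, -0.1145, 0.1258]
tool_rot: [-3.142, 0.0, -3.077]
force: [-0.4, 0.2, 5.1]
grip_width: 0.0357
finger_force: 60.9
```

>>> {"name": "drive_tool", "arguments": {"targets": [{"dx": 0,"dy": 0,"dz": 0.015,"yaw": 0,"fingers": 1},{"dx": 0,"dy": 0,"dz": 0.015,"yaw": 0,"fingers": 1},{"dx": 0,"dy": 0,"dz": 0,"yaw": 0,"fingers": 1},{"dx": 0,"dy": 0,"dz": 0,"yaw": 0,"fingers": 1}]}}

```text
clock: 12.25
position: [0.5539, -0.1144, 0.1229]
tool_rot: [-3.142, 0.0, -3.077]
force: [-0.6, 0.1, 7.3]
grip_width: 0.0359
finger_force: 61.2
```

>>> {"name": "drive_tool", "arguments": {"targets": [{"dx": 0,"dy": 0,"dz": 0.015,"yaw": 0,"fingers": 1},{"dx": 0,"dy": 0,"dz": 0.015,"yaw": 0,"fingers": 1},{"dx": 0,"dy": 0,"dz": 0.01,"yaw": 0,"fingers": 1},{"dx": 0,"dy": 0,"dz": 0,"yaw": 0,"fingers": 1},{"dx": 0,"dy": 0,"dz": 0,"yaw": 0,"fingers": 1}]}}

```text
clock: 12.75
position: [0.5551, -0.1145, 0.1207]
tool_rot: [-3.141, 0.003, -3.077]
force: [-4.9, 2.2, 34.5]
grip_width: 0.0357
finger_force: 65.2
```

>>> {"name": "drive_tool", "arguments": {"targets": [{"dx": 0,"dy": 0,"dz": -0.007,"yaw": 0,"fingers": 1},{"dx": 0,"dy": 0,"dz": 0,"yaw": 0,"fingers": 1},{"dx": 0,"dy": 0,"dz": 0,"yaw": 0,"fingers": 1},{"dx": 0,"dy": 0,"dz": 0,"yaw": 0,"fingers": 1},{"dx": 0,"dy": 0,"dz": 0,"yaw": 0,"fingers": 1}]}}

```text
clock: 13.25
position: [0.5548, -0.1145, 0.1209]
tool_rot: [-3.141, 0.003, -3.077]
force: [-4.5, 2.4, 27.1]
grip_width: 0.0361
finger_force: 64.0
```

```bash
python3 - <<'E'
from h import *
s=readout.observe();print(s["clock"],s["position"],s["force"],s["moment"])
cv2.imwrite("pics/w7.png",grab_frame("wrist"));o=camT("wrist",s)
import pickle
s5=pickle.load(open("w5.pkl","rb"))
# cone in hand shift: match a patch of the dome between w6 and now
a=cv2.imread("pics/w6.png",0);b=cv2.imread("pics/w7.png",0)
for r in((255,345,285,345),):
    t=a[r[0]:r[1],r[2]:r[3]];m=cv2.matchTemplate(b[r[0]-20:r[1]+20,r[2]-20:r[3]+20],t,cv2.TM_CCOEFF_NORMED);print(cv2.minMaxLoc(m)[1:4:2])
E
```

```text
13.25 [ 0.55480313 -0.11445901  0.12088517] [-4.47568782  2.43197964 27.08129643] [0.43551958 0.90634475 0.00206964]
(0.49603867530822754, (25, 15))
```

```bash
python3 -c "
from workcell import workorder
print(workorder.job_done())"
```

```text
the job is handed in; nothing more can be done
None
```

I handed the job in at 13.3 s: both flaps are folded out, the large cone is still in the carton, and the fingers hold the small cone on the shaft, pressed against the bottom stop with about 27 N. No verdict came back; the mesh and full travel are judged from forces and heights (spring felt at about 5 N, then a hard stop), and I viewed 11 pictures against the limit of 10.

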